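# Lower the worktop lamp by one hole

## Robot

A 6-joint arm with a two-finger parallel gripper is mounted at the origin on a cart in front of the work surface, level with it; the furniture and walls round the work are solid. World frame = base frame: x ahead of the robot, y to its left, z up, the work surface at z = 0. Lengths are in m, angles in rad, forces in N, time in s.
With the tool pointing down it reaches from about 0.325 to 0.9 m from the base axis. Payload 6.1 kg.
Tool frame: the origin (TCP) lies midway between the tips of the shut fingers; the grasp point (between the pads) lies 19 mm behind it; z points along the fingers, y is the line along which they close (so a half turn about z gives the same grasp; the last joint's range is limited). The gripper opens to 85 mm and grips with 20 to 120 N. Pads are 22 mm wide; open, the fingers measure 114 mm over their backs; the gripper's body (76 mm by 85 mm) begins 54 mm behind the grasp point. The pads swing forward as they close: fully open they stand 13 mm farther back than shut.
Start: joints at [-1.458, 0.22, 1.526, -0, 1.395, -0.126], TCP at [0.148, -0.607, 0.231] pointing down, gripper open.
Joint ranges: [-2.98, 2.98], [-0.91, 2.08], [0.09, 2.57], [-1.24, 4.39], [0.2, 2.65], [-2.68, 2.68]. Speed limits (rad/s): [2.57, 2.57, 3.01, 3.14, 3.14, 3.14].

## Interface

Orientations are given as [roll, pitch, yaw] about the fixed x, y, z axes, in that order (R = Rz(yaw) Ry(pitch) Rx(roll)).
In Python, from plant import manip, kin, eyes, finder, monitor gives the robot as it stands. Calls block until the motion is done:
- manip.movep(position, orientation): joint-space move of the TCP to a pose.
- manip.move_l(position, feed=0.15, rotation=None, max_force=None): straight line of the TCP; rotation=None keeps the orientation; feed is the mean speed in m/s. With max_force (N) it stops when the force on the tool has changed by that much, and returns True; else False.
- manip.set_joints(angles): joint-space move.
- manip.gripper_to(opening, f_grip=None): finger opening in m; f_grip is the grip in N (None keeps the last); returns when the fingers have stopped.
- manip.hold(seconds).
- kin.inverse_kinematics(position, orientation): joint angles nearest the present ones, or None.
- eyes.get_image(name): name is "scene" or "top"; returns (picture, depth): 420x560x3 uint8, red, green, blue; 420x560 float32, m along the optical axis (not along the pixel's ray), 0 where there is no reading.
- eyes.get_calibration(name): a dict with "intrinsics" (3x3 intrinsics, pixels), "world_from_camera" (4x4, takes a point from camera to world coordinates). Camera axes: x right, y down, z forward; pixel columns grow to the right and rows downward; lengths in m; the calibration is good to about 2 mm. A picture is of the moment at which its call begins. get_calibration takes no time and is no camera call.
A pose or a line that the arm cannot do raises manip.Unreachable and nothing moves.
- manip.job_done(): hands the job in; it is judged then, once.
Trained networks look in the newest picture that a camera, given by its name, has taken for a name from the list of things; names that differ only in an ending like _2 or _b are one class to them, and where a whole thing is asked for, a point or a joint stands for the part that bears it (a point fixed in the world has none). Each returns a list of dicts, best first, with "confidence" (0 to 1); they miss things now and then, are a little off and sometimes report something else, mostly with a low value. They report only what shows in the picture. A call takes as long as a camera call.
- finder.silhouettes(target, camera): "region" (420x560 bool, what is visible of it) and "uv" ([column, row] in pixels, amid what is visible of it).
Readings, each from a call of its own:
- monitor.read_time_s(): time.
- monitor.read_q(): joint angles.
- monitor.read_joint_velocities(): joint speeds.
- monitor.read_joint_torque(): joint torques, N m.
- monitor.read_eef_pos(): TCP position.
- monitor.read_tcp_rot(): TCP orientation.
- monitor.read_ft_force(): force on the tool from outside, world axes, zero at the start.
- monitor.read_torque(): the same for the moment, N m.
- monitor.read_opening(): finger opening in m.
- monitor.read_grasp_force(): force on a finger pad.
Only numpy, scipy, OpenCV 4.12 (cv2) and the standard library are available. Lean on these libraries where they do the work, as an engineer would, in place of code of your own. Each camera call takes 0.05 s, during which the arm holds its last target. There are 200 camera calls.

## Task

The worktop lamp (the stand with the long straight light bar) stands too high. Press the sprung button on top of it so that its tube drops to the next hole down, only one hole, and locks there; it sinks by itself once the button lets go, so do not follow it down until it runs past. Leave the recipe stand next to it at its height.

Things in the scene. Friction and masses are not known exactly. Their poses are not given: they have to be found in the camera images.
- lamp: Lamp on a plain metal telescoping stand, upright; origin under its base. Fixed dark base 100 mm across, 12 high; square outer tube 28 wide up to 125, three holes 40 apart in its front; thinner inner tube slides in it and carries a straight level light bar 180 x 34 x 12 (along the body's y) centred on the tube, and above it a black hub 48 across, top 238 high at the start.
- lamp_press (a point): Centre of the top of the lamp's push button, moving with it: a grey disc 31 mm across in the middle of the hub, standing 10 mm above it, 248 mm above the worktop at the start; pressed straight down. Nothing on the stand is higher.
- lamp_mast (a joint): Sinking of the lamp's inner tube, m: 0 top hole (start), 0.040 next hole, 0.080 bottom hole. With the button 5 to 7 mm down its locking pin is free and the tube sinks by its own weight, some 20 to 60 mm/s, away from a finger that stops; the pin then snaps into the next hole by itself. Push the button's top 10 to 35 mm below its start height and stop; followed beyond 45 mm it runs past.
- lamp_button (a joint): Travel of the lamp's button in its hub, m: 0 sprung up (pin in a hole), 0.007 fully down. About 4 N frees the pin. Between two holes it stays about 5 mm down until the pin snaps in.
- recipe_mast (a joint): The same reading for the recipe stand, which is left alone: 0 top hole. Same base, tubes, hub and button as the lamp, but instead of the light bar it carries a leaning sheet-metal rest 120 mm wide, 90 high with a ledge on its front. It stands 0.17 to 0.36 m to the left or right of the lamp.

How it is judged:
By the outcome, as a careful person would: the job done as asked, in the order asked, and still so for the second after the job is handed in, with the robot touching nothing.
It also fails if it takes over 29 s, if anything falls off the work surface, if the arm or the gripper's body presses on something with over 40 N, if the wrist force passes 120 N, or if a joint passes its speed limit or range.

## Working session

There is one attempt and no reset: what is moved stays moved. The work goes in short steps, each a Python script; the robot and the scene stay as the last script left them, time stands still between calls to the robot, and variables do not carry over. Pictures are saved under pics/ and viewed, at most 10 in all, crops included, and the job is handed in when it is done.

```bash
mkdir -p pics; cat > h.py <<'E'
import numpy as np, cv2
from plant import manip, kin, eyes, finder, monitor
def cloud(cam,d):
    c=eyes.get_calibration(cam);K=np.array(c["intrinsics"]);T=np.array(c["world_from_camera"])
    v,u=np.mgrid[:d.shape[0],:d.shape[1]]
    P=np.stack([(u-K[0,2])/K[0,0]*d,(v-K[1,2])/K[1,1]*d,d],-1)
    return P@T[:3,:3].T+T[:3,3]
E
python3 - <<'E'
from h import *
ims=[]
for cam in("scene","top"):
    im,d=eyes.get_image(cam);W=cloud(cam,d);np.savez(f"{cam}.npz",im=im,d=d,W=W)
    o=im[:,:,::-1].copy()
    for t in("lamp","lamp_press","recipe_mast"):
        for r in finder.silhouettes(t,cam)[:3]:
            m=r["region"]&(d>0);p=W[m]
            if not len(p):continue
            z=np.percentile(p[:,2],98);q=p[abs(p[:,2]-z)<.006]
            print(cam,t,round(r["confidence"],2),r["uv"],m.sum(),"top",z.round(3),np.median(q,0).round(3),q.min(0).round(3),q.max(0).round(3))
            cv2.circle(o,tuple(int(x) for x in r["uv"]),4,(0,0,255),1);cv2.putText(o,t,tuple(int(x) for x in r["uv"]),0,.4,(0,0,255))
    cv2.imwrite(f"pics/{cam}0.png",o)
print(monitor.read_time_s())
E
```

```text
scene lamp 0.74 [328.3, 200.4] 2475 top 0.246 [ 0.487 -0.205  0.246] [ 0.473 -0.228  0.24 ] [ 0.501 -0.193  0.248]
scene lamp_press 0.48 [329.5, 146.9] 121 top 0.248 [ 0.488 -0.207  0.246] [ 0.473 -0.228  0.242] [ 0.502 -0.193  0.248]
scene recipe_mast 0.79 [287.2, 255.4] 4538 top 0.246 [0.48  0.079 0.246] [0.467 0.061 0.24 ] [0.496 0.091 0.248]
top lamp 0.93 [338.6, 256.3] 3603 top 0.248 [ 0.488 -0.211  0.247] [ 0.474 -0.226  0.243] [ 0.504 -0.197  0.251]
top recipe_mast 0.89 [199.6, 196.9] 2323 top 0.248 [0.481 0.074 0.247] [0.467 0.06  0.243] [0.497 0.089 0.252]
0.4
```

View pics/scene0.png

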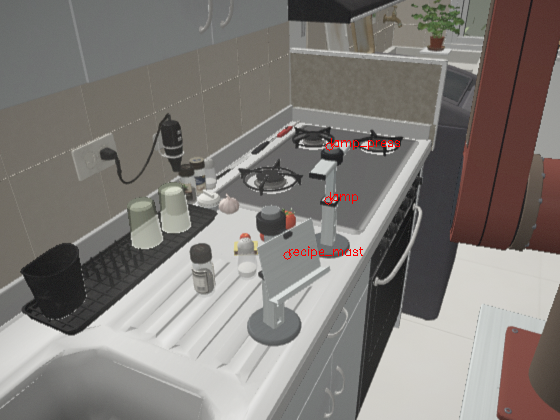

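View pics/top0.png

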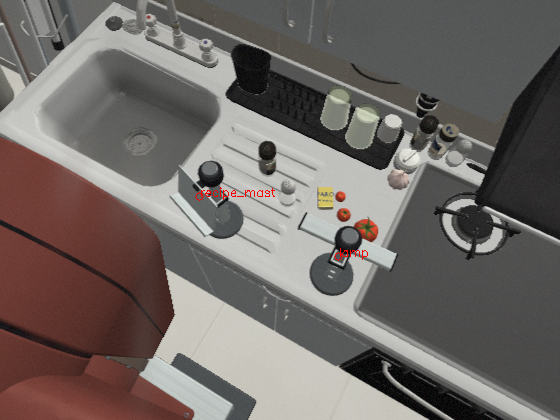

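The scene view shows the lamp with its straight bar, hub at about (332,155), and the nearer recipe stand at about (270,220). In the top view the lamp hub is at (347,238) and the recipe hub at (210,173). Both agree with the finder: the lamp button is at about (0.489, -0.211, 0.248), 0.285 m from the recipe stand. I'll check overhead clearance, then move above the button.

```bash
python3 - <<'E'
from h import *
for c in("scene","top"):
    f=np.load(c+".npz");W=f["W"];m=(f["d"]>0)&(W[...,2]>.3)&(W[...,0]>.3)&(abs(W[...,1])<.9);p=W[m]
    print(c,len(p),len(p) and np.percentile(p,[0,1,50,99],axis=0).round(2))
p=monitor.read_eef_pos();r=monitor.read_tcp_rot();print(p,r,monitor.read_opening())
manip.move_l([p[0],p[1],.32],feed=.15)
manip.gripper_to(0.0)
manip.movep([.489,-.211,.30],r)
print(monitor.read_eef_pos(),monitor.read_tcp_rot(),monitor.read_ft_force(),monitor.read_time_s())
im,d=eyes.get_image("scene");cv2.imwrite("pics/s1.png",im[:,:,::-1])
E
```

```text
scene 30117 [[ 0.5  -0.9   0.3 ]
 [ 0.51 -0.8   0.3 ]
 [ 0.64  0.1   0.49]
 [ 0.96  0.34  0.56]]
top 33612 [[ 0.5  -0.43  0.47]
 [ 0.51 -0.41  0.47]
 [ 0.64 -0.26  0.53]
 [ 0.66  0.08  0.63]]
[ 0.14782454 -0.60717584  0.23115072] [-3.14130073e+00 -4.82771472e-06  2.38850437e-01] 0.08538520283469744
[ 0.48878553 -0.21191178  0.3000127 ] [3.14155411e+00 1.64139705e-04 2.37683922e-01] [-0.478907   -0.36740603 -0.67166696] 3.8
```

View pics/s1.png

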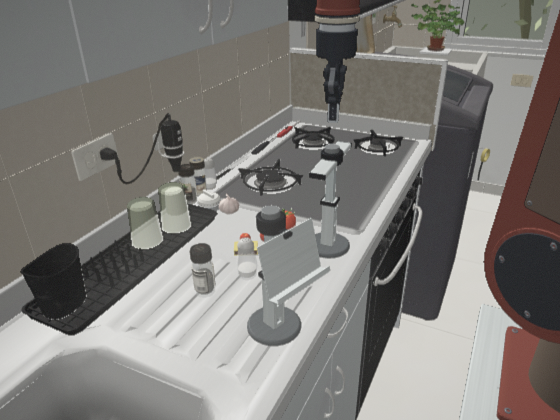

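The shut fingertips (333,115) are straight above the lamp button (332,150), with nothing touching. Next is the press.

```bash
python3 - <<'E'
from h import *
manip.move_l([.489,-.211,.256],feed=.1)
print(manip.move_l([.489,-.211,.228],feed=.03,max_force=30),monitor.read_eef_pos(),monitor.read_ft_force())
manip.hold(.3);print(monitor.read_ft_force())
manip.move_l([.489,-.211,.30],feed=.15)
p=[.36,-.43,.32];manip.movep(p,monitor.read_tcp_rot());manip.hold(1)
for cam in("scene","top"):
    im,d=eyes.get_image(cam);W=cloud(cam,d)
    for n,c in(("lamp",(.489,-.211)),("rec",(.482,.075))):
        m=(d>0)&(np.hypot(W[...,0]-c[0],W[...,1]-c[1])<.013)&(W[...,2]>.1)&(W[...,2]<.28)
        z=W[m][:,2];print(cam,n,len(z),len(z) and np.percentile(z,[50,90,97]).round(3))
    cv2.imwrite(f"pics/{cam}2.png",im[:,:,::-1])
print(monitor.read_time_s())
E
```

```text
False [ 0.48902232 -0.21103822  0.2280779 ] [ 0.1810065   0.41787145 -0.82836922]
[ 0.42624831 -0.63520425  0.59689387]
scene lamp 197 [0.143 0.207 0.208]
scene rec 162 [0.246 0.247 0.248]
top lamp 147 [0.208 0.209 0.21 ]
top rec 311 [0.179 0.249 0.25 ]
8.5583
```

View pics/scene2.png

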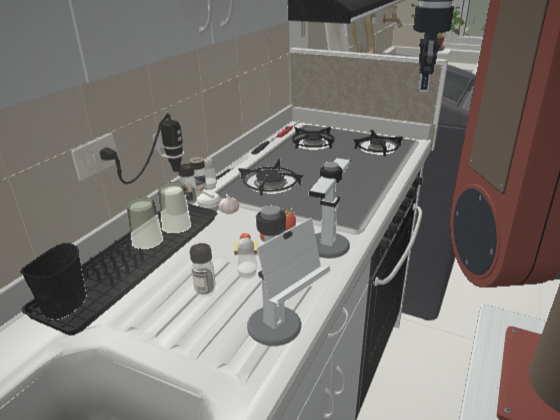

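The lamp hub has dropped to about (331,170). Its button top is at 0.208, so it sank 40 mm and the button is sprung up. The recipe stand is still at 0.248, and the arm is clear of both.

```bash
python3 -c "
from plant import manip
print(manip.job_done())"
```

```text
the job is handed in; nothing more can be done
None
```

The lamp dropped exactly one hole: its button top now measures 0.208 m, 40 mm lower and sprung back up. The recipe stand is still at its height, and I handed the job in after about 8.6 s with the arm clear.

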